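# Pin a slipped heat spreader into line and lock the pin

### The arm

A 6-joint arm with a two-finger parallel gripper is mounted at the origin on a cart in front of the work surface, level with it; the furniture and walls round the work are solid. World frame = base frame: x ahead of the robot, y to its left, z up, the work surface at z = 0. Lengths are in m, angles in rad, forces in N, time in s.
With the tool pointing down it reaches from about 0.35 to 0.85 m from the base axis. Payload 8.1 kg.
Tool frame: the origin (TCP) lies where the fingers leave the gripper's body, on its centre line; the fingertips stand 84 mm ahead of it and the grasp point (between the pads) lies 65 mm ahead of it; z points along the fingers, y is the line along which they close (so a half turn about z gives the same grasp; the last joint's range is limited). The gripper opens to 93 mm and grips with 3 to 60 N. Pads are 15 mm wide; open, the fingers measure 128 mm over their backs; the gripper's body (75 mm by 188 mm) begins 65 mm behind the grasp point.
Start: joints at [1.134, 0.13, 1.488, -0, 1.523, -0.085], TCP at [0.207, 0.563, 0.303] pointing down, gripper open.
Joint ranges: [-2.96, 2.96], [-0.89, 2.26], [0.02, 2.5], [-1.34, 4.48], [0, 2.73], [-2.66, 2.66]. Speed limits (rad/s): [2.39, 2.39, 2.79, 3.14, 3.14, 3.14].

### API

Orientations are given as a unit quaternion [x, y, z, w].
In Python, from cell import r gives the robot as it stands.
- The arm moves only by the tool send_rows, never from a script. Its argument "rows" is a list of rows, each a list of 5 numbers: the shift along the world's x, y, z in mm, then the turn about the world's z in degrees, then the opening in per cent of the stroke, from 0 (shut) to 100 (fully open). A call has 1 to 12 rows; each row shifts and turns the commanded pose from where the row before left it; what a row does not reach is not made up. A row lasts 1/10 s, in which the tool goes at most 50 mm and 8.59 degrees, less where a joint would pass 70% of its speed; a pose out of reach is approached as far as the arm can. A call is refused whole if a number of a shift passes 50 or a number of a turn 8.59, either way. A call with a gripper value outside its range is refused whole. The fingers move at their own pace and stop on an object; the grip force is fixed at half the most. Time passes only in rows, so rows that do not move let the fingers close. It gives the time, the measured TCP pose, the force, the opening and the grip force at its end, in the units of the state.
- r.read_state(): the state, without advancing time (a new reading comes with each control period).
- r.get_image(name): name is "scene" or "top" or "wrist"; returns a dict with "frame" (400x640x3 uint8, blue, green, red), "fx", "fy", "cx", "cy" (pixels), "R" (3x3) and "t" (3): a world point X has camera coordinates R X + t; the wrist camera has in their place "tool_from_camera" (4x4, takes a point from camera to tool coordinates, whose origin is the TCP and whose axes are the flange's). Camera axes: x right, y down, z forward; pixel columns grow to the right and rows downward; lengths in m; the calibration is good to about 2 mm. A picture is of the moment at which its call begins: read the wrist's pose just before it. There is no depth.
- r.hand_in(): hands the job in; it is judged then, once.
The state is a dict: "clock": time; "q": joint angles; "qd": joint speeds; "joint_efforts": joint torques, N m; "tcp_pos": TCP position; "tool_rot": TCP orientation; "force": force on the tool from outside, world axes, zero at the start; "ft_torque": the same for the moment, N m; "grip_width": finger opening in m; "gripper_force": force on a finger pad.
Only numpy, scipy, OpenCV 4.12 (cv2) and the standard library are available. Lean on these libraries where they do the work, as an engineer would, in place of code of your own. Each camera call takes 0.05 s, during which the arm holds its last target. There are 200 camera calls.

### The job

The aluminium spreader plate has slipped down the sloped blue jig, so its hole no longer lines up with the hole beneath. Take the orange-handled tapered pin from its grey block and drive it fully home, square to the slope, through both plates so that it pulls the plate into line and its flange sits flat on the plate. Then swing the red keeper arm fully across over the flange to its stop, let go, and leave the other things on the bench where they are.

Things in the scene. Friction and masses are not known exactly. Their poses are not given: they have to be found in the camera images.
- pin: Loose steel pin with orange handle, round, 105 mm long, 0.15 kg. Origin: centre of its flange's underside; z towards the handle. Flange 44 mm across, z 0 to 5 mm. Handle 22 mm across, z 5 to 53. Shank 18 mm across down to z = -22, then tapers evenly to 6 mm across at the tip, z = -52. At the start it stands upright in the grey block, flange resting on it.
- pin_block: Fixed grey block, 76 x 76 x 60 mm, with an upright 21 mm hole right through its middle that holds the pin loosely. Origin: centre of its underside, z up.
- stand: Fixed blue jig, about 185 x 186 mm on the bench and 125 mm high, whose face slopes at 30 degrees: low towards the robot, high away from it. Origin: on the bench directly below seat; x points from the low edge to the high edge, z up.
- seat (a point): Where the pin's origin lies when home: on the axis of the hole in the jig's fixed base plate, level with the spreader plate's upper face, 85 mm above the bench. z: square to the slope, outwards (30 degrees from vertical, leaning to the robot); x: straight up the slope; y: level, left. Base plate: 10 mm thick, its upper face at z = -8.5 mm, hole 20 mm, free room for the pin's tip below.
- plate_hole (a point): Centre of the spreader plate's hole at its upper face; moves with the plate; axes as seat. Aluminium plate 92 x 90 mm, 8 mm thick, 20 mm hole; both holes have 1.5 mm chamfers. Guide rails along its sides (seat y = +-51 mm) end 3 mm above its upper face; its low fins (beyond y = +-28 mm) end 4.5 mm above.
- spreader (a joint): Slide of the spreader plate along the slope, m. 0: its hole is in line with the base plate's hole; negative: slipped down the slope by that much (4 to 7 mm at the start, so the holes still overlap). Range +-10 mm. It stays where it is by friction; about 2 to 4 N moves it.
- keeper (a joint): Hinge of the red keeper arm, rad, about the seat's z. 0: closed against its stop, lying level across the slope, 2.5 mm above the flange and 3 mm up the slope from the pin's handle. It grows as the arm swings open, up the slope (0.8 to 1.2 at the start, limit 1.4). It stays where it is left; about 1 N at the knob moves it. A pin that is not home blocks it.
- keeper_pivot (a point): On the keeper's hinge axis at the arm's underside: from the seat 85 mm left (y), 20 mm up the slope (x), 7.5 mm out (z). Axes turn with the arm: z as the seat's; the arm points along -y.
- keeper_knob (a point): Centre of the black round knob, 20 mm across at its ends, waist 18 mm, on the free end of the red arm, 140 mm from the hinge axis; its axis is square to the slope. The knob runs from 16 mm below this point (upper face of the arm) to 16 mm above. Arm 12 mm wide, 6 mm thick. Axes as keeper_pivot.
- project_box: Bystander: small black project box 45 x 75 x 26 mm, loose. Origin: centre of its underside.
- tape_roll: Bystander: roll of black tape lying flat, 66 mm across, 19 mm high, loose. Origin: centre of its underside.
- proto_board: Bystander: brown prototype board 68 x 115 x 12 mm, loose. Origin: centre of its underside.
- jar: Bystander: white screw jar 70 mm across, 66 mm high, loose, behind the jig. Origin: centre of its underside.
There are look-alikes about, which are no part of the job. There is more than one size of the pin; the one meant has the size given above.

How it is judged:
By the outcome, as a careful person would: the job done as asked, in the order asked, and still so for the second after the job is handed in, with the robot touching nothing.
It also fails if it takes over 61 s, if anything falls off the work surface, if the arm or the gripper's body presses on something with over 40 N, if the wrist force passes 120 N, or if a joint passes its speed limit or range.

## Working session

There is one attempt and no reset: what is moved stays moved. The work goes in short steps, Python scripts to look and compute and a tool call to move; the robot and the scene stay as the last step left them, time stands still between calls to the robot, and variables do not carry over. Pictures are saved under pics/ and viewed, at most 10 in all, crops included, and the job is handed in when it is done.

Besides the shell and the picture viewer there is one more tool, called as name(argument=value, ...) on one line, values as JSON. send_rows: Moves the arm, as the interface text tells. Its arguments: {"type":"object","properties":{"rows":{"type":"array"}},"required":["rows"]}

```bash
mkdir -p pics; cat > h.py <<'E'
import numpy as np, cv2
from cell import r
from scipy.spatial.transform import Rotation as Rn
def cam(n):
    s=r.read_state(); d=r.get_image(n)
    K=np.array([[d['fx'],0,d['cx']],[0,d['fy'],d['cy']],[0,0,1]])
    if n=='wrist':
        T=np.eye(4);T[:3,:3]=Rn.from_quat(s['tool_rot']).as_matrix();T[:3,3]=s['tcp_pos']
        M=np.linalg.inv(T@np.array(d['tool_from_camera'])); R,t=M[:3,:3],M[:3,3]
    else: R,t=np.array(d['R']),np.array(d['t']).ravel()
    return d['frame'],K,R,t
def proj(c,X):
    _,K,R,t=c; p=K@(R@np.array(X)+t); return p[:2]/p[2]
def hit(c,uv,z):
    _,K,R,t=c; d=R.T@np.linalg.inv(K)@np.array([uv[0],uv[1],1]); o=-R.T@t
    return o+d*(z-o[2])/d[2]
E
python3 - <<'E'
from h import *
import pickle
for n in('scene','top'):
    c=cam(n); pickle.dump(c,open(n+'.pkl','wb'))
    cv2.imwrite(f'pics/{n}0.png',cv2.resize(c[0],(800,500))); print(n,-c[2].T@c[3],c[1][0])
print(r.read_state())
E
```

```text
scene [-0.22389163 -0.65429791  0.82613853] [385.99793421   0.         308.7685388 ]
top [ 0.36132316 -0.01419411  1.36512177] [408.70152477   0.         319.08784592]
{'clock': 0.1, 'q': array([ 1.13357037e+00,  1.31114222e-01,  1.48917202e+00, -1.43884845e-05,
        1.52298651e+00, -8.54295980e-02]), 'qd': array([-0.00181472, -0.00083233, -0.00042783, -0.00041822, -0.00122109,
       -0.00074258]), 'joint_efforts': array([-2.92903287e-04, -5.61332738e+01, -4.93102241e+01,  7.68645597e-02,
        2.90176825e-02, -6.33788864e-05]), 'tcp_pos': array([0.20659218, 0.56291454, 0.30177425]), 'tool_rot': array([ 1.74992121e-01,  9.84569475e-01, -8.13385082e-04, -2.10096509e-04]), 'force': array([ 0.00820508, -0.39476372, -0.56009602]), 'ft_torque': array([-0.03338086,  0.08934489,  0.09767956]), 'gripper_force': 0.0, 'grip_width': 0.09317022616505535}
```

View pics/scene0.png

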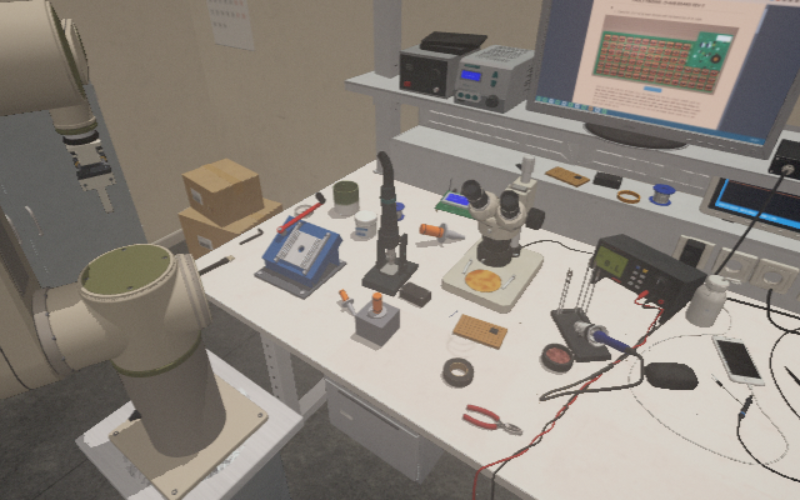

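View pics/top0.png

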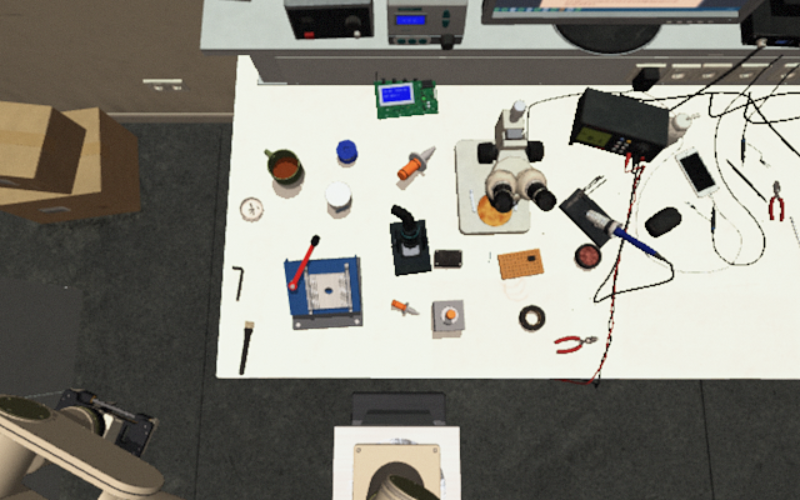

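```bash
python3 - <<'E'
import pickle,cv2
f=pickle.load(open('top.pkl','rb'))[0]; g=pickle.load(open('scene.pkl','rb'))[0]
cv2.imwrite('pics/tc.png',cv2.resize(f[155:275,220:380],(800,600),interpolation=cv2.INTER_CUBIC))
cv2.imwrite('pics/sc.png',cv2.resize(g[120:280,180:380],(800,600),interpolation=cv2.INTER_CUBIC)[:, :])
E
```

```text
(no output)
```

View pics/tc.png

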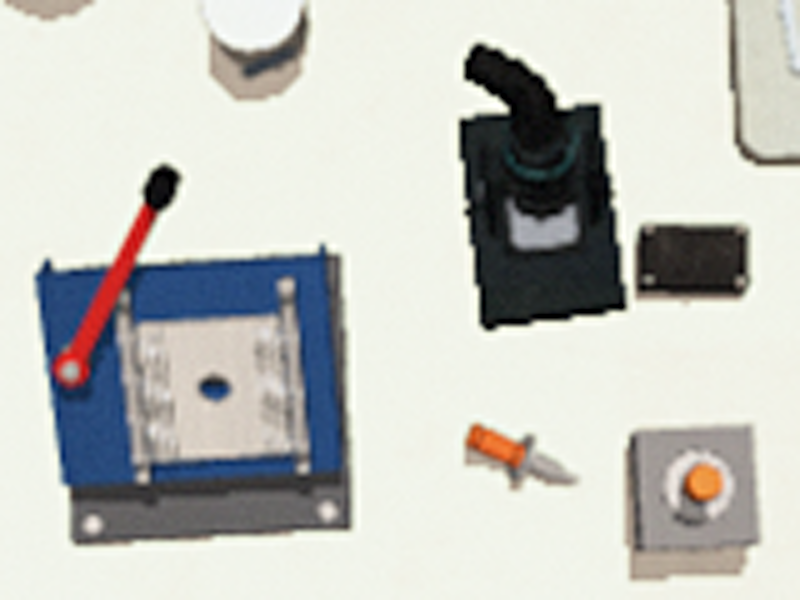

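View pics/sc.png

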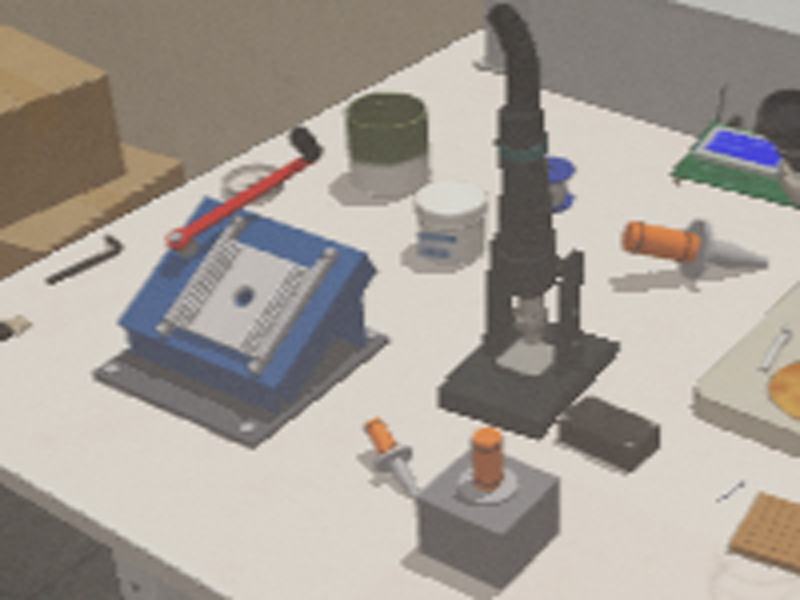

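```bash
cat >> h.py <<'E'
def tri(c1,p1,c2,p2):
    P=[c[1]@np.c_[c[2],c[3]] for c in(c1,c2)]
    X=cv2.triangulatePoints(P[0],P[1],np.array(p1,float).reshape(2,1),np.array(p2,float).reshape(2,1)).ravel(); return X[:3]/X[3]
E
python3 - <<'E'
from h import *
import pickle
np.set_printoptions(precision=4,suppress=True)
a=pickle.load(open('top.pkl','rb'));b=pickle.load(open('scene.pkl','rb'))
T=lambda u,v:(220+u/5,155+v/5); S=lambda u,v:(180+u/4,120+v/3.75)
for n,t,s in [('pintop',(704,481),(487,436)),('hole',(214,388),(243,296)),('pivot',(71,370),(176,239)),('knob',(164,180),(304,138)),
  ('frontR',(350,528),(250,440)),('backR',(322,248),(372,268)),('backL',(45,265),(207,200))]:
    X=tri(a,T(*t),b,S(*s)); print(n,X,proj(a,X)-T(*t),proj(b,X)-S(*s))
for n,t,z in [('pintop',(704,481),.113),('blk',(696,489),.06),('hole',(214,388),.083),('piv',(71,370),.106),
 ('fL',(72,543),.0),('fR',(350,528),.0),('bR',(322,248),.125),('bL',(45,265),.125),
 ('railLlo',(142,475),.06),('railLhi',(122,300),.11),('railRlo',(303,468),.06),('railRhi',(287,285),.11),('plLL',(155,462),.063),('plLR',(290,457),.063),('plUL',(135,323),.105),('plUR',(270,318),.105),('flangeC',(699,484),.065),('microFL',(487,327),.01),('microBL',(462,122),.01)]: print(n,hit(a,T(*t),z))
E
```

```text
pintop [ 0.4264 -0.1356  0.1127] [ 0.118  -0.1138] [-0.1948  0.032 ]
hole [0.485  0.1683 0.0827] [ 0.0432 -0.0472] [-0.0666  0.0071]
pivot [0.4935 0.2536 0.1065] [ 0.011  -0.0124] [-0.0165  0.0015]
knob [0.5959 0.1874 0.1878] [-0.3422  0.3573] [ 0.4733 -0.0627]
frontR [0.4004 0.0866 0.0137] [ 0.0412 -0.0452] [-0.0692  0.0072]
backR [0.5728 0.1011 0.0915] [ 0.0912 -0.0923] [-0.1334  0.0189]
backL [0.5557 0.2738 0.111 ] [-0.7381  0.8211] [ 1.0691 -0.115 ]
pintop [ 0.4261 -0.1353  0.113 ]
blk [ 0.4238 -0.1352  0.06  ]
hole [0.4848 0.1683 0.083 ]
piv [0.4935 0.2538 0.106 ]
fL [0.3904 0.2708 0.    ]
fR [0.4006 0.0877 0.    ]
bR [0.567  0.0984 0.125 ]
bL [0.5561 0.2685 0.125 ]
railLlo [0.4318 0.2157 0.06  ]
railLhi [0.5366 0.2231 0.11  ]
railRlo [0.4364 0.1137 0.06  ]
railRhi [0.5462 0.121  0.11  ]
plLL [0.4398 0.2072 0.063 ]
plLR [0.4431 0.1218 0.063 ]
plUL [0.5229 0.2155 0.105 ]
plUR [0.5262 0.1317 0.105 ]
flangeC [ 0.4267 -0.1367  0.065 ]
microFL [ 0.5329 -0.0023  0.01  ]
microBL [0.6731 0.0152 0.01  ]
```

Top view: pin top at raw (361,251), triangulated to (0.426,−0.136,0.113), which matches the expected 113 mm height. The plate hole is at (263,233), giving z = 0.083. The jig is yawed about 3.5°, with the seat near (0.488,0.168,0.085) and the spreader at about −5 mm. The knob is near (0.596,0.187). Moving above the pin.

send_rows(rows=[[12, -40, 0, 0, 100], [15, -48, 0, 2, 100], [15, -48, 0, 2, 100], [15, -48, 0, 2, 100], [15, -48, 0, 2, 100], [15, -48, 0, 2, 100], [15, -48, 0, 2, 100], [15, -48, 0, 2, 100], [15, -48, 0, 2, 100], [15, -48, 0, 2, 100], [15, -48, 0, 2, 100], [15, -48, 0, 2, 60]])

```text
clock: 1.3
tcp_pos: [0.3827, -0.0038, 0.3027]
tool_rot: [-0.017, 1.0, 0.0, 0.0]
force: [0.9, 0.7, -0.3]
grip_width: 0.0885
gripper_force: 0.0
```

send_rows(rows=[[15, -48, 0, 1.7, 60], [15, -48, 0, 0, 60], [12, -35, 0, 0, 60], [0, 0, -20, 0, 60], [0, 0, 0, 0, 60]])

```text
clock: 1.8
tcp_pos: [0.4233, -0.1327, 0.2798]
tool_rot: [-0.03, 1.0, 0.001, -0.002]
force: [-0.7, 0.1, -1.5]
grip_width: 0.056
gripper_force: 0.0
```

send_rows(rows=[[0, 0, -40, 0, 60], [0, 0, -40, 0, 60], [0, 0, -24, 0, 60], [0, 0, -10, 0, 60], [0, 0, -10, 0, 60], [0, 0, 0, 0, 60], [0, 0, 0, 0, 60]])

```text
clock: 2.5
tcp_pos: [0.4253, -0.1323, 0.16]
tool_rot: [-0.031, 1.0, -0.0, 0.001]
force: [0.3, -0.6, 0.1]
grip_width: 0.0556
gripper_force: 0.0
```

send_rows(rows=[[1, -3, 0, 0, 40], [0, 0, 0, 0, 0], [0, 0, 0, 0, 0], [0, 0, 0, 0, 0], [0, 0, 0, 0, 0], [0, 0, 0, 0, 0]])

```text
clock: 3.1
tcp_pos: [0.4256, -0.1349, 0.1588]
tool_rot: [-0.031, 1.0, 0.0, 0.0]
force: [-1.1, 1.8, 2.0]
grip_width: 0.0213
gripper_force: 30.0
```

send_rows(rows=[[0, 0, 12, 0, 0], [0, 0, 15, 0, 0], [0, 0, 10, 0, 0], [0, 0, 0, 0, 0], [-3, -0.2, 0, 0, 0], [-3, -0.2, 0, 0, 0], [0, 0, 0, 0, 0]])

```text
clock: 3.8
tcp_pos: [0.4197, -0.1354, 0.1955]
tool_rot: [-0.031, 1.0, 0.0, 0.001]
force: [3.3, 0.5, -1.1]
grip_width: 0.0214
gripper_force: 30.0
```

send_rows(rows=[[-6, -0.4, 0, 0, 0], [-6, -0.4, 0, 0, 0], [-6, -0.4, -1, 0, 0], [-6, -0.3, -1, 0, 0], [-6, -0.3, -2, 0, 0], [-6, -0.3, -2, 0, 0], [0, 0, 0, 0, 0], [0, 0, 0, 0, 0]])

```text
clock: 4.6
tcp_pos: [0.3832, -0.1377, 0.1894]
tool_rot: [-0.031, 1.0, 0.0, -0.0]
force: [0.6, 1.1, 0.2]
grip_width: 0.0214
gripper_force: 30.0
```

```bash
python3 - <<'E'
from h import *
import pickle
a=cam('scene');b=cam('wrist');pickle.dump((a,b),open('tilt.pkl','wb'))
f=cv2.resize(a[0][150:300,230:380],(600,600),interpolation=cv2.INTER_CUBIC)
cv2.imwrite('pics/tilt.png',f)
E
```

```text
(no output)
```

View pics/tilt.png

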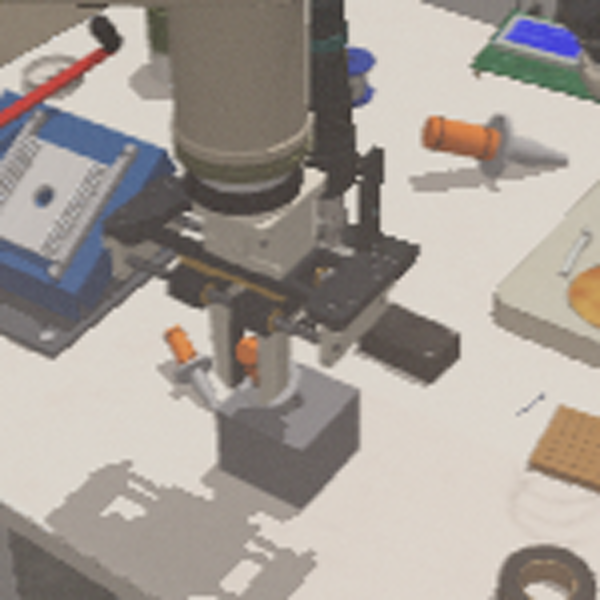

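The pin now leans about 30° towards the robot. Handle top is at raw (292,237). I'll lift it and carry it to the pre-insert pose, then check.

send_rows(rows=[[0, 0, 15, 0, 0], [0, 0, 25, 0, 0], [4, 30, 25, 0, 0], [8, 45, 5, 0, 0], [8, 45, 0, 0, 0], [8, 45, 0, 0, 0], [8, 45, 0, 0, 0], [8, 45, 0, 0, 0], [8, 38, 0, 0, 0], [4, 10, 0, 0, 0], [0, 0, -10, 0, 0], [0, 0, 0, 0, 0]])

```text
clock: 5.9
tcp_pos: [0.4386, 0.1643, 0.2474]
tool_rot: [-0.031, 1.0, -0.001, -0.002]
force: [-0.4, -1.0, -1.1]
grip_width: 0.0209
gripper_force: 30.0
```

```bash
python3 - <<'E'
from h import *
import pickle
o=pickle.load(open('tilt.pkl','rb'))[0]
print('pred handle top',proj(o,[.3737,-.1383,.1409]))
s=r.read_state();print(s['tcp_pos'],s['force'],s['clock'])
a=cam('scene');b=cam('top');w=cam('wrist');pickle.dump((a,b,w),open('pre.pkl','wb'))
G=s['tcp_pos']-[0,0,.065]; u=np.array([-.499,-.0305,.866])
for d in(19,-29,-34,-86):
  X=G+u*d/1000; print(d,X,[proj(c,X).round(1) for c in(a,b,w)])
f1=cv2.resize(a[0][130:250,190:310],(400,400),interpolation=cv2.INTER_CUBIC)
f2=cv2.resize(w[0],(640,400)); 
im=np.zeros((400,800,3),np.uint8); im[:,:400]=f1; im[:250,400:]=cv2.resize(w[0],(400,250)); 
im=np.vstack([im,np.zeros((0,800,3),np.uint8)])
cv2.imwrite('pics/pre.png',im)
E
```

```text
pred handle top [290.16911209 239.03720015]
[0.43860026 0.16427765 0.24743285] [-0.37429316 -0.98900105 -1.13328667] 5.9
19 [0.42911926 0.16369815 0.19888685] [array([224.7, 177. ]), array([258.2, 248.3]), array([315.7, 258.3])]
-29 [0.45307126 0.16516215 0.15731885] [array([231.7, 184.8]), array([260. , 240.9]), array([315.7, 261.5])]
-34 [0.45556626 0.16531465 0.15298885] [array([232.4, 185.5]), array([260.2, 240.2]), array([315.7, 261.7])]
-86 [0.48151426 0.16690065 0.10795685] [array([239.4, 193.3]), array([262.1, 232.9]), array([315.7, 263.7])]
```

View pics/pre.png

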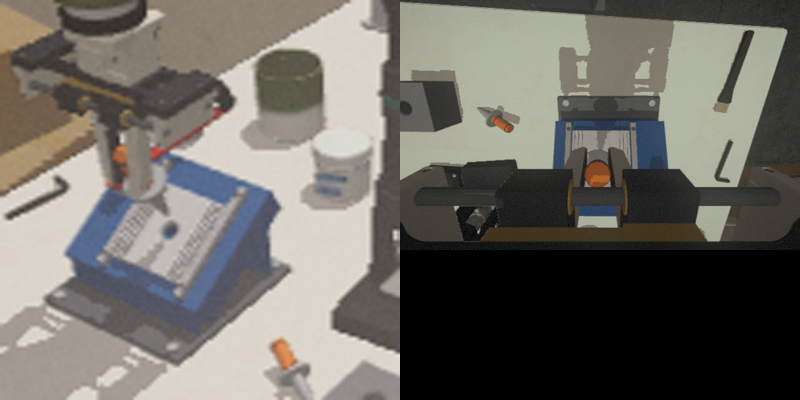

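Pin tip in the scene is at raw (240,194) against a predicted (239.4,193.3), so the tilt and pin position agree. Aligning with the hole and starting the insertion.

send_rows(rows=[[2, 0.6, -10, 0, 0], [2.5, 0.7, -11, 0, 0], [0, 0, 0, 0, 0], [2.5, 0.15, -4.3, 0, 0], [2.5, 0.15, -4.3, 0, 0], [2.5, 0.15, -4.3, 0, 0], [2.5, 0.15, -4.3, 0, 0], [0, 0, 0, 0, 0]])

```text
clock: 6.85
tcp_pos: [0.4537, 0.1673, 0.2104]
tool_rot: [-0.031, 1.0, -0.0, -0.001]
force: [-2.3, 1.6, -2.3]
grip_width: 0.0211
gripper_force: 30.0
```

```bash
cat > look.py <<'E'
from h import *
import sys
s=r.read_state();print(s['tcp_pos'],s['force'],s['ft_torque'],s['clock'])
# TCP relative to home along (slope x, y, normal)
d=s['tcp_pos']-np.array([.4718,.1673,.1794]); c,S=np.cos(np.radians(3.5)),np.sin(np.radians(3.5))
X=np.array([.866*c,.866*S,.5]);N=np.array([-.5*c,-.5*S,.866]);Y=np.array([-S,c,0])
print('s,y,n mm',1e3*np.array([d@X,d@Y,d@N]))
if len(sys.argv)>1:
  a=cam('scene');f1=cv2.resize(a[0][130:250,190:310],(600,600),interpolation=cv2.INTER_CUBIC);cv2.imwrite('pics/%s.png'%sys.argv[1],f1)
E
python3 look.py
```

```text
[0.45368212 0.16731709 0.21041997] [-2.32595791  1.58965121 -2.34243285] [0.3157431  0.39751374 0.05881959] 6.85
s,y,n mm [-0.14992755  1.12312788 35.9048146 ]
```

send_rows(rows=[[2.5, -0.4, -4.3, 0, 0], [2.5, -0.3, -4.3, 0, 0], [2.5, 0.1, -4.3, 0, 0], [0, 0, 0, 0, 0]])

```text
clock: 7.25
tcp_pos: [0.4617, 0.1676, 0.198]
tool_rot: [-0.031, 1.0, 0.001, -0.0]
force: [-0.7, 5.6, -5.2]
grip_width: 0.0212
gripper_force: 30.1
```

```bash
python3 look.py
```

```text
[0.46167136 0.16755295 0.19800432] [-0.7442911   5.56720015 -5.16430679] [1.42001419 0.1582871  0.28770001] 7.25
s,y,n mm [ 0.5604941   0.87081386 21.15849059]
```

send_rows(rows=[[0, 1, 0, 0, 0], [0, 0, 0, 0, 0]])

```text
clock: 7.45
tcp_pos: [0.4616, 0.1681, 0.1983]
tool_rot: [-0.031, 1.0, 0.0, 0.0]
force: [-1.1, 4.8, -3.6]
grip_width: 0.0212
gripper_force: 30.0
```

```bash
python3 look.py ins1
```

```text
[0.46164171 0.16805726 0.19831809] [-1.13695246  4.84389272 -3.60450413] [0.91115326 0.26706275 0.17774969] 7.45
s,y,n mm [ 0.71841009  1.37599588 21.42961625]
```

View pics/ins1.png

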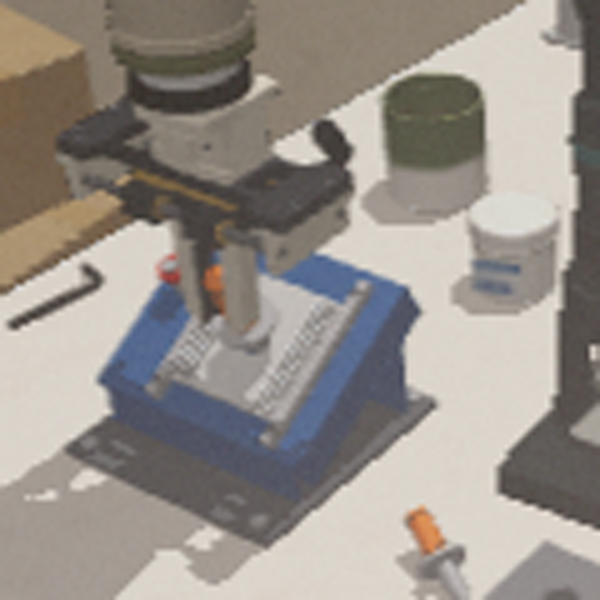

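send_rows(rows=[[0, 1, 0, 0, 0], [2.5, 0.15, -4.3, 0, 0], [0, 0, 0, 0, 0]])

```text
clock: 7.8
tcp_pos: [0.4642, 0.1688, 0.1939]
tool_rot: [-0.031, 1.0, 0.0, -0.0]
force: [-0.1, 3.2, -3.3]
grip_width: 0.0213
gripper_force: 30.0
```

```bash
python3 look.py
```

```text
[0.46420658 0.16880236 0.19390365] [-0.13965026  3.21608506 -3.32632783] [0.76903327 0.21516668 0.08872416] 7.8
s,y,n mm [ 0.76762169  1.96312317 16.30393273]
```

send_rows(rows=[[2.5, 0.6, -4.3, 0, 0], [2.5, 0.3, -4.3, 0, 0], [0, 0, 0, 0, 0]])

```text
clock: 8.1
tcp_pos: [0.4693, 0.1696, 0.1849]
tool_rot: [-0.031, 1.0, -0.0, -0.0]
force: [0.1, 3.4, -3.7]
grip_width: 0.021
gripper_force: 30.0
```

```bash
python3 look.py
```

```text
[0.4692593  0.16956112 0.1849238 ] [ 0.05910332  3.39061695 -3.66759713] [0.56886647 0.10342907 0.0957055 ] 8.1
s,y,n mm [0.68530104 2.41200829 5.98256706]
```

send_rows(rows=[[1.5, 0.4, -2.6, 0, 0], [1.5, 0.3, -2.6, 0, 0], [0, 0, 0, 0, 0]])

```text
clock: 8.4
tcp_pos: [0.4713, 0.1705, 0.1816]
tool_rot: [-0.031, 1.0, -0.0, -0.001]
force: [-15.7, -0.1, 16.0]
grip_width: 0.0209
gripper_force: 30.0
```

```bash
python3 look.py
```

```text
[0.47130984 0.17046616 0.18159733] [-15.71345531  -0.0861405   15.95079409] [0.1487336  2.43865385 0.02807736] 8.4
s,y,n mm [0.84236409 3.19017751 2.05086316]
```

```bash
python3 - <<'E'
from h import *
a=cam('scene')
f1=cv2.resize(a[0][170:220,205:265],(720,600),interpolation=cv2.INTER_CUBIC);cv2.imwrite('pics/seat1.png',f1)
E
```

```text
(no output)
```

View pics/seat1.png

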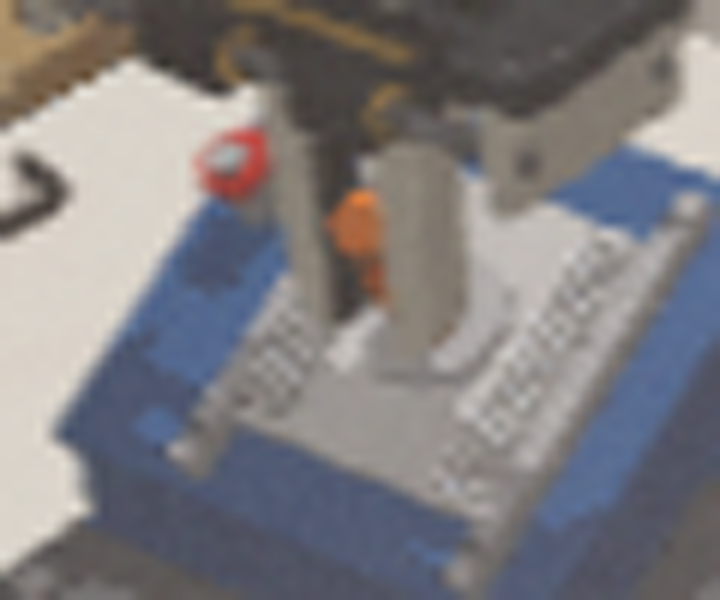

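send_rows(rows=[[-0.7, 0, -0.4, 0, 0], [0.5, 0, -0.9, 0, 0], [0.5, 0, -0.9, 0, 0], [0, 0, 0, 0, 0]])

```text
clock: 8.85
tcp_pos: [0.4716, 0.1705, 0.1802]
tool_rot: [-0.031, 1.0, -0.0, -0.001]
force: [-19.9, -1.1, 23.1]
grip_width: 0.0209
gripper_force: 30.0
```

```bash
python3 look.py
```

```text
[0.47157303 0.17050283 0.18024032] [-19.88791919  -1.05037788  23.10641749] [-0.04478901  2.99137057 -0.05532587] 8.85
s,y,n mm [0.39329274 3.21071006 0.74322758]
```

send_rows(rows=[[0, 0, 0, 0, 45], [0, 0, 0, 0, 45], [0, 0, 0, 0, 45], [0, 0, 20, 0, 45], [0, 0, 45, 0, 45], [-20, 0, 45, 0, 45], [-45, 0, 20, 0, 45], [-45, 0, 0, 0, 45], [0, 0, 0, 0, 0], [0, 0, 0, 0, 0]])

```text
clock: 9.85
tcp_pos: [0.3623, 0.1704, 0.3088]
tool_rot: [-0.031, 1.0, 0.0, 0.001]
force: [0.4, 0.4, 1.2]
grip_width: 0.0304
gripper_force: 0.0
```

```bash
python3 - <<'E'
from h import *
import pickle
a=cam('scene');b=cam('top');pickle.dump((a,b),open('seat2.pkl','wb'))
sx=np.array([.4888,.1683,.085]);c,S=np.cos(np.radians(3.5)),np.sin(np.radians(3.5))
N=np.array([-.5*c,-.5*S,.866])
for h in(.005,.053): print([proj(k,sx+N*h).round(1) for k in(a,b)])
f1=cv2.resize(a[0][170:220,205:265],(480,400),interpolation=cv2.INTER_CUBIC)
f2=cv2.resize(b[0][215:265,240:280],(320,400),interpolation=cv2.INTER_CUBIC)
cv2.imwrite('pics/seat2.png',np.hstack([f1,f2]))
E
```

```text
[array([240.8, 197.1]), array([262.6, 231.9])]
[array([234.4, 190.2]), array([260.9, 238.5])]
```

View pics/seat2.png

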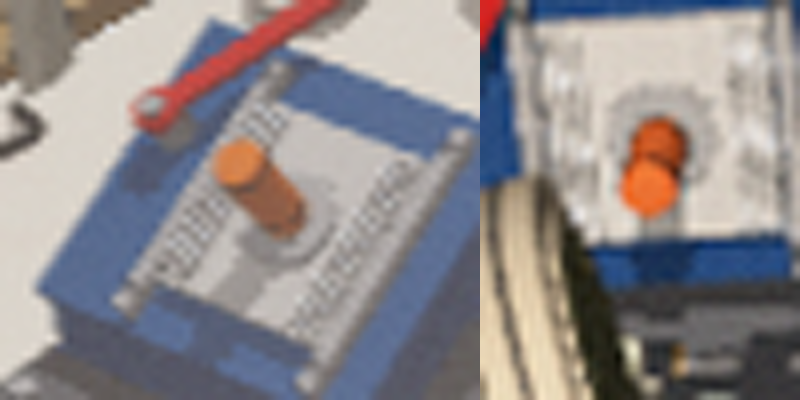

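Handle top is seen at scene raw (235,190.4) and top raw (261.2,238.4), against (234.4,190.2) and (260.9,238.5) predicted for home. The pin is practically home and upright to the slope. I'll press on the handle end with closed fingertips to make sure.

send_rows(rows=[[40, -1, 0, 0, 0], [47, -1.4, -10, 0, 0], [0, 0, -35, 0, 0], [0, 0, -30, 0, 0], [0, 0, -10, 0, 0], [0, 0, 0, 0, 0], [2, 0, -3.5, 0, 0], [1.5, 0, -2.6, 0, 0], [0, 0, 0, 0, 0]])

```text
clock: 10.85
tcp_pos: [0.4537, 0.1682, 0.2184]
tool_rot: [-0.031, 1.0, 0.0, 0.001]
force: [0.0, -0.0, 0.9]
grip_width: 0.0003
gripper_force: 0.0
```

```bash
python3 look.py
```

```text
[0.4536656  0.1681914  0.21842846] [ 0.01509051 -0.01296527  0.9045841 ] [ 0.00025218  0.01121435 -0.02872254] 10.85
s,y,n mm [ 3.88625782  1.99681649 42.8217241 ]
```

send_rows(rows=[[1, 0, -1.7, 0, 0], [1, 0, -1.7, 0, 0], [0, 0, 0, 0, 0]])

```text
clock: 11.15
tcp_pos: [0.4551, 0.1681, 0.2145]
tool_rot: [-0.031, 1.0, 0.0, 0.0]
force: [-2.3, 0.0, 5.0]
grip_width: 0.0004
gripper_force: 2.4
```

send_rows(rows=[[0.5, 0, -0.9, 0, 0], [0.5, 0, -0.9, 0, 0], [0, 0, 0, 0, 0]])

```text
clock: 11.45
tcp_pos: [0.4557, 0.1682, 0.214]
tool_rot: [-0.031, 1.0, 0.0, -0.0]
force: [-11.0, -2.4, 17.4]
grip_width: 0.0001
gripper_force: 10.4
```

send_rows(rows=[[0.5, 0, -0.9, 0, 0], [0.3, 0, -0.5, 0, 0], [0, 0, 0, 0, 0]])

```text
clock: 11.75
tcp_pos: [0.456, 0.1683, 0.2137]
tool_rot: [-0.031, 1.0, 0.0, -0.001]
force: [-19.8, -3.5, 29.7]
grip_width: 0.0004
gripper_force: 17.6
```

The pin is seated: contact came at the predicted height, and it stayed stiff at about 35 N. Next is the keeper path.

```bash
python3 - <<'E'
from h import *
import pickle
from scipy.optimize import least_squares
np.set_printoptions(precision=1,suppress=True)
a,b=pickle.load(open('top.pkl','rb')),pickle.load(open('scene.pkl','rb'))
c,S=np.cos(np.radians(3.5)),np.sin(np.radians(3.5))
X=np.array([.866*c,.866*S,.5]);N=np.array([-.5*c,-.5*S,.866]);Y=np.array([-S,c,0])
seat=np.array([.4884,.1685,.085])
piv=seat+.020*X+.085*Y+.0075*N
K=lambda th,n:piv+n*N+.14*(np.sin(th)*X-np.cos(th)*Y)
print('piv top err mm',1e3*(piv+.006*N-[.4935,.2537,.1063]))
for th in np.arange(.8,1.21,.1): print(th,proj(a,K(th,.038)),proj(b,K(th,.038)))
print('obs',220+164/5,155+180/5,180+304/4,120+138/3.75)
t=np.array([.456,.1683,.2137]); 
for th in (1.1,1.05,1.,.95,.9,.75,.6,.45,.3,.15,0): print(th,1e3*(K(th,.030)+[0,0,.065]))
E
```

```text
piv top err mm [0.3 0.3 0.4]
0.8 [261.3 200. ] [257.2 162.8]
0.9 [257.4 197.3] [256.1 159.8]
1.0 [253.3 194.9] [254.8 157. ]
1.1 [248.8 192.9] [253.  154.4]
1.2 [244.2 191.3] [251.  152.1]
obs 252.8 191.0 256.0 156.8
1.1 [593.5 196.5 254.9]
1.05 [591.  190.1 253.2]
1.0 [588.2 184.  251.4]
0.95 [585.2 178.  249.4]
0.9 [581.9 172.2 247.3]
0.75 [570.5 156.1 240.2]
0.6 [557.2 142.1 232. ]
0.45 [542.1 130.6 222.9]
0.3 [525.7 121.9 213.2]
0.15 [508.3 116.2 202.9]
0 [490.3 113.5 192.5]
```

send_rows(rows=[[-2, 0, 10, 0, 0], [0, 0, 40, 0, 0], [20, 3, 37, 0, 60], [40, 5, 0, 0, 60], [40, 5, 0, 0, 60], [33, 4, 0, 0, 60], [0, 0, 0, 0, 60], [0, 0, 0, 0, 60]])

```text
clock: 12.55
tcp_pos: [0.5878, 0.1849, 0.2967]
tool_rot: [-0.031, 1.0, -0.0, -0.001]
force: [0.2, 0.4, 0.4]
grip_width: 0.044
gripper_force: 0.0
```

```bash
python3 - <<'E'
from h import *
s=r.read_state();print(s['tcp_pos'],s['grip_width'],s['clock'])
E
```

```text
[0.58775037 0.18492739 0.29670144] 0.044006347363890426 12.55
```

send_rows(rows=[[0, 0, -15, 0, 60], [0, 0, -20, 0, 60], [0, 0, -10, 0, 60], [0, 0, 0, 0, 25], [0, 0, 0, 0, 10], [0, 0, 0, 0, 0], [0, 0, 0, 0, 0], [0, 0, 0, 0, 0]])

```text
clock: 13.35
tcp_pos: [0.5879, 0.1853, 0.2534]
tool_rot: [-0.031, 1.0, 0.0, 0.0]
force: [-1.1, 0.4, -0.5]
grip_width: 0.0206
gripper_force: 0.5
```

send_rows(rows=[[0, 0, 0, 0, 0], [0, 0, 0, 0, 0]])

```text
clock: 13.55
tcp_pos: [0.5878, 0.1851, 0.2532]
tool_rot: [-0.031, 1.0, 0.0, 0.0]
force: [-1.4, 1.2, 3.4]
grip_width: 0.0191
gripper_force: 30.0
```

send_rows(rows=[[-3, -6, -2, 0, 0], [-3.3, -5.8, -2.1, 0, 0], [-5.4, -8.3, -3.4, 0, 0], [-6, -7.8, -3.7, 0, 0], [-6.5, -7.3, -4, 0, 0], [-6.8, -6.7, -4.2, 0, 0], [0, 0, 0, 0, 0]])

```text
clock: 14.25
tcp_pos: [0.5551, 0.1418, 0.2325]
tool_rot: [-0.031, 1.0, -0.0, -0.001]
force: [-5.0, 2.6, 4.7]
grip_width: 0.0192
gripper_force: 30.0
```

send_rows(rows=[[-6.8, -6.2, -4.5, 0, 0], [-7.3, -5.3, -4.6, 0, 0], [-8, -4.7, -4.8, 0, 0], [-8.4, -4, -4.9, 0, 0], [-8.6, -3.2, -5.1, 0, 0], [-8.8, -2.5, -5.2, 0, 0], [0, 0, 0, 0, 0]])

```text
clock: 14.95
tcp_pos: [0.5068, 0.118, 0.2035]
tool_rot: [-0.031, 1.0, 0.001, -0.001]
force: [-4.9, 11.2, 7.0]
grip_width: 0.0192
gripper_force: 30.0
```

send_rows(rows=[[-5, 0.5, -2.9, 0, 0], [-5, 0, -2.9, 0, 0], [-4, 0, -2.3, 0, 0], [0, 0, 0, 0, 0]])

```text
clock: 15.35
tcp_pos: [0.495, 0.1171, 0.1968]
tool_rot: [-0.031, 1.0, -0.0, 0.001]
force: [-0.4, 2.8, 8.4]
grip_width: 0.0196
gripper_force: 30.0
```

send_rows(rows=[[-2.6, -0.3, -1.5, 0, 0], [0, 0, 0, 0, 0]])

```text
clock: 15.55
tcp_pos: [0.4944, 0.1171, 0.1968]
tool_rot: [-0.031, 1.0, 0.0, 0.004]
force: [6.0, 3.7, 8.5]
grip_width: 0.019
gripper_force: 30.0
```

send_rows(rows=[[-2.6, -0.2, -1.5, 0, 0], [0, 0, 0, 0, 0]])

```text
clock: 15.75
tcp_pos: [0.4937, 0.117, 0.1967]
tool_rot: [-0.031, 1.0, 0.0, 0.007]
force: [13.1, 4.5, 9.0]
grip_width: 0.019
gripper_force: 30.0
```

send_rows(rows=[[1, 0, 0.5, 0, 0], [0, 0, 0, 0, 30], [0, 0, 0, 0, 45], [0, 0, 0, 0, 45], [0, 0, 25, 0, 45], [0, 0, 45, 0, 45], [0, 0, 45, 0, 45], [-40, 0, 20, 0, 45], [-50, 0, 0, 0, 0], [-30, 0, 0, 0, 0], [0, 0, 0, 0, 0]])

```text
clock: 16.85
tcp_pos: [0.3679, 0.117, 0.328]
tool_rot: [-0.031, 1.0, -0.0, -0.0]
force: [0.6, 0.6, 0.1]
grip_width: 0.0225
gripper_force: 0.0
```

```bash
python3 - <<'E'
from h import *
import pickle
a=cam('scene');b=cam('top');pickle.dump((a,b),open('k.pkl','wb'))
c,S=np.cos(np.radians(3.5)),np.sin(np.radians(3.5))
X=np.array([.866*c,.866*S,.5]);N=np.array([-.5*c,-.5*S,.866]);Y=np.array([-S,c,0])
seat=np.array([.4884,.1685,.085]);piv=seat+.020*X+.085*Y+.0075*N
for th in(0,.03,.06,.1): print(th,[proj(k,piv+.038*N+.14*(np.sin(th)*X-np.cos(th)*Y)).round(1) for k in(b,a)])
f1=cv2.resize(a[0][170:220,205:265],(480,400),interpolation=cv2.INTER_CUBIC)
f2=cv2.resize(b[0][210:260,240:280],(320,400),interpolation=cv2.INTER_CUBIC)
cv2.imwrite('pics/k.png',np.hstack([f1,f2]))
E
```

```text
0 [array([278.7, 230.5]), array([251.4, 191.4])]
0.03 [array([278.5, 229.2]), array([252.1, 190.3])]
0.06 [array([278.4, 227.9]), array([252.7, 189.2])]
0.1 [array([278.1, 226.2]), array([253.5, 187.7])]
```

View pics/k.png

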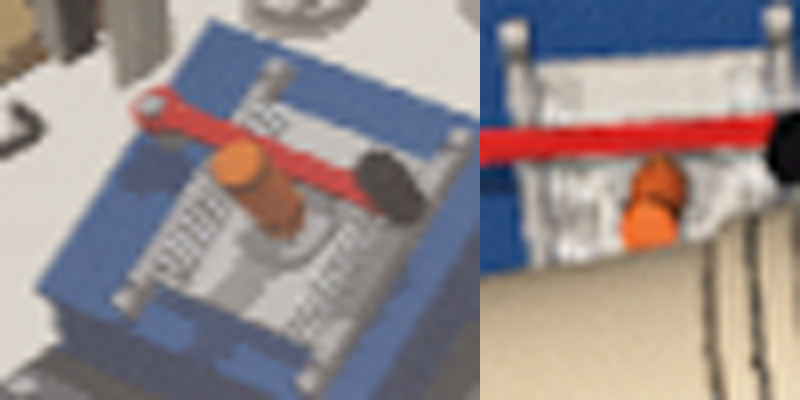

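```bash
python3 - <<'E'
from h import *
import pickle
a,b=pickle.load(open('k.pkl','rb'))
f=b[0].astype(int);m=((f[...,2]>110)&(f[...,1]<70)&(f[...,0]<70))
P=[]
for u in range(243,272):
    v=np.where(m[215:240,u])[0]
    if len(v): P.append(hit(b,(u,215+v.mean()),.109))
P=np.array(P);k=np.polyfit(P[:,1],P[:,0],1);print('arm yaw deg',-np.degrees(np.arctan(k[0])),P[0],P[-1],len(P))
f=b[0].copy();E=[]
o=pickle.load(open('top.pkl','rb'))  # base edge from first picture: blue top edge
g=o[0].astype(int);mb=(g[...,0]>100)&(g[...,2]<60)
for u in range(236,282):
    v=np.where(mb[195:225,u])[0]
    if len(v):E.append(hit(o,(u,195+v.min()),.125))
E=np.array(E);d=np.polyfit(E[:,1],E[:,0],1);r_=E[:,0]-np.polyval(d,E[:,1]);q=abs(r_)<.003;d=np.polyfit(E[q,1],E[q,0],1)
print('jig yaw',-np.degrees(np.arctan(d[0])),q.sum())
E
```

```text
arm yaw deg 0.6108956759635826 [0.49787415 0.22617649 0.109     ] [0.50269383 0.13991888 0.109     ] 29
jig yaw 5.441364153623494 25
```

send_rows(rows=[[45, 0, 0, 0, 0], [45, 0, 0, 0, 0], [45, 0, 0, 0, 0], [27, 0, -20, 0, 0], [0, 0, -40, 0, 0], [0, 0, -40, 0, 0], [0, 0, -18, 0, 0], [0, 0, 0, 0, 0], [-6, 0, 0, 0, 0], [-6, 0, 0, 0, 0], [0, 0, 0, 0, 0]])

```text
clock: 18.05
tcp_pos: [0.5209, 0.1174, 0.2123]
tool_rot: [-0.031, 1.0, 0.0, 0.001]
force: [-0.2, 0.4, -0.3]
grip_width: 0.0003
gripper_force: 0.0
```

send_rows(rows=[[-4, 0, -1.5, 0, 0], [-4, 0, -1.5, 0, 0], [0, 0, 0, 0, 0]])

```text
clock: 18.35
tcp_pos: [0.5134, 0.1172, 0.2088]
tool_rot: [-0.031, 1.0, 0.0, 0.002]
force: [3.5, 0.7, 2.3]
grip_width: 0.0002
gripper_force: 1.9
```

send_rows(rows=[[-2, 0, 0, 0, 0], [-2, 0, 0, 0, 0], [0, 0, 0, 0, 0]])

```text
clock: 18.65
tcp_pos: [0.5116, 0.1173, 0.2097]
tool_rot: [-0.031, 1.0, 0.0, 0.004]
force: [13.8, 0.4, 0.0]
grip_width: 0.0003
gripper_force: 6.0
```

send_rows(rows=[[-2, 0, 0, 0, 0], [-1, 0, 0, 0, 0], [0, 0, 0, 0, 0]])

```text
clock: 18.95
tcp_pos: [0.5102, 0.1174, 0.2107]
tool_rot: [-0.031, 1.0, 0.0, 0.007]
force: [20.1, 0.8, -0.2]
grip_width: 0.0006
gripper_force: 8.8
```

send_rows(rows=[[10, 0, 0, 0, 0], [10, 0, 10, 0, 0], [0, 0, 45, 0, 0], [0, 0, 45, 0, 0], [-30, 0, 30, 0, 0], [-45, 0, 0, 0, 0], [-45, 0, 0, 0, 0], [-40, -20, 0, 0, 0], [0, -45, 0, 0, 0], [0, -45, 0, 0, 0], [0, -45, 0, 0, 0], [0, 0, 0, 0, 0]])

```text
clock: 20.15
tcp_pos: [0.3647, -0.0422, 0.3372]
tool_rot: [-0.027, 1.0, -0.001, -0.001]
force: [-0.5, 1.2, -0.2]
grip_width: 0.0007
gripper_force: 0.0
```

```bash
python3 - <<'E'
from h import *
import pickle
s=r.read_state();print(s['tcp_pos'],s['clock'],s['force'])
b=cam('top');o=pickle.load(open('top.pkl','rb'));k=pickle.load(open('k.pkl','rb'))[1]
def arm(b):
    f=b[0].astype(int);m=((f[...,2]>110)&(f[...,1]<60)&(f[...,0]<60));P=[]
    for u in range(243,272):
        v=np.where(m[218:232,u])[0]
        if len(v): P.append(hit(b,(u,218+v.mean()),.1095)[:2])
    P=np.float32(P); l=cv2.fitLine(P,cv2.DIST_HUBER,0,.0005,.0005).ravel(); l=l*(-1 if l[1]>0 else 1); return np.degrees(np.arctan2(l[0],-l[1])),len(P)
print('arm yaw before/after push',arm(k),arm(b))
# handle top (orange) centroid, plate hole no longer visible
f=b[0].astype(int);y,x=np.where((f[225:250,250:272,2]>200)&(f[225:250,250:272,1]<150)&(f[225:250,250:272,0]<80));print('handle top px',x.mean()+250,y.mean()+225,len(x))
y,x=np.where(b[0][215:250,268:292].max(2)<60);print('knob px',x.mean()+268,y.mean()+215,len(x))
# anything else moved? compare box/tape/board/block area with start
d=cv2.absdiff(b[0],o[0]).max(2);print('diff jar,box,board,tape',[int((d[a:c,e:g]>60).sum()) for a,c,e,g in((140,175,255,285),(195,217,345,372),(195,225,395,437),(240,268,410,440))])
E
```

```text
[ 0.36474689 -0.04220801  0.33718209] 20.15 [-0.46191006  1.24268914 -0.20903993]
arm yaw before/after push (np.float32(3.9429903), 29) (np.float32(3.9429903), 29)
handle top px 260.5164835164835 230.8021978021978 91
knob px 278.69565217391306 228.1304347826087 46
diff jar,box,board,tape [0, 0, 0, 0]
```

```bash
python3 -c "
from cell import r
print(r.hand_in())"
```

```text
the job is handed in; nothing more can be done
None
```

The job is handed in at about 20 s: the pin is seated square through both plates, holding firm under about 35 N. The keeper is against its stop, unmoved by a second 20 N push, the gripper is clear, and the bystanders are where they were. The judge's result was not shown.

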